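Wake and zero the laboratory balance

TASK

Bring the laboratory balance to life by pressing, in this order: push down the raised, ribbed end of the rocker on the grey power box until it has tipped fully over, press the balance's round key fully in so that it stays in, then press the long bar-shaped key fully down, hold it down for a good second and let it come up again. Do not press the small square key, and do not pick up or shift the beaker, the bottle or the jar.

Things in the scene. Friction and masses are not known exactly. Their poses are not given: they have to be found in the camera images.
- balance: White balance, fixed, 300 x 210 mm; +x to its back, +y to its left. Origin on the bench under the middle of the key row. Key deck 42 mm high within 50 mm before and behind the origin; rear body 62 mm high behind it, with a display strip and a steel pan (top 74 mm high, centre 168 mm behind the origin). Three grey keys in a row along y, 68 mm apart; which key has which place varies.
- power_box: Grey mains box, fixed to the bench, 110 (x) x 80 (y) x 40 mm high, origin at the centre of its underside; +x points to the end of the box where the rocker starts raised. May be turned by up to about 90 degrees either way.
- rocker (a joint): Angle of the grey rocker on the power box: a flat paddle 60 mm long (along the box x, three dark ribs across its +x end), 34 mm wide, 8 mm thick, pivoted at its middle 51 mm above the bench. 0 to 0.06 at the start (off, +x end up by 0.2 to 0.14 rad), 0.2 level, 0.4 fully over at its stop (on, that end down). Friction 0.05 N m, no spring: it stays where it is left.
- rocker_press (a point): Point on the top face of the rocker, on its centre line, 21 mm from the pivot towards the raised end (+x of the box): where to press straight down. About 57 to 59 mm above the bench at the start, 51 mm when fully over. A fingertip of some width meets the paddle nearer the pivot as it tips, up to 54 mm high.
- round_key (a joint): Travel of the round key: 0 up (start), 0.006 m fully in. It slides down against 3 N of friction, has no spring and stays in where it is pushed.
- round_key_top (a point): Centre of the top of the round key, a grey disc 28 mm in diameter, top 57 mm above the bench when up, 51 mm when fully in.
- bar_key (a joint): Travel of the long bar key: 0 up, 0.006 m fully down. Springs back: 1.5 N starts it, about 5 N takes it fully down.
- bar_key_top (a point): Centre of the top of the long bar key, grey, 54 mm (along the balance's y) x 20 mm, top 57 mm above the bench when up, 51 mm when fully down.
- square_key (a joint): Travel of the small square key, not to be pressed: 0 up, 0.006 m fully down. Springs back.
- square_key_top (a point): Centre of the top of the small square key, grey, 20 x 20 mm, top 57 mm above the bench.
- beaker: Small open glass beaker, 54 mm across, 55 mm high, standing loose on the balance pan; origin at the centre of its underside. To be left alone.
- bottle: Brown glass bottle with white cap, 48 mm across, 100 mm high, loose on the bench beside the balance; origin at the centre of its underside. To be left alone.
- jar: Clear jar with white cap, 46 mm across, 55 mm high, loose on the bench beside the balance; origin at the centre of its underside. To be left alone.
Mind the look-alikes: they are no part of the job. Of the things like the power_box, leave any that is blue or red; of the rest the larger one is meant.

How it is judged:
By the outcome, as a careful person would: the job done as asked, in the order asked, and still so for the second after the job is handed in, with the robot touching nothing.
It also fails if it takes over 43 s, if anything falls off the work surface, if the arm or the gripper's body presses on something with over 40 N, if the wrist force passes 120 N, or if a joint passes its speed limit or range.

ROBOT

A 7-joint arm with a two-finger parallel gripper is mounted at the origin on the work surface. World frame = base frame: x ahead of the robot, y to its left, z up, the work surface at z = 0. Lengths are in m, angles in rad, forces in N, time in s.
With the tool pointing down it reaches from about 0.425 to 0.95 m from the base axis. Payload 16.7 kg.
Tool frame: the origin (TCP) lies on the centre line of the jaws, within the pads' length; the fingertips stand 14 mm ahead of it and the grasp point (between the pads) lies 5 mm behind it; z points along the fingers, y is the line along which they close (so a half turn about z gives the same grasp; the last joint's range is limited). The gripper opens to 94 mm and grips with 3 to 60 N. Pads are 16 mm wide; open, the fingers measure 119 mm over their backs; the gripper's body (75 mm by 177 mm) begins 78 mm behind the grasp point.
Start: joints at [-1.268, 0.426, 0.074, 1.606, -0.034, 1.111, -0.067], TCP at [0.295, 0.607, 0.219] pointing down, gripper open.
Joint ranges: [-2.85, 2.85], [-0.5, 2.14], [-1.23, 1.37], [0.21, 2.46], [-1.02, 4.16], [0.16, 2.05], [-2.73, 2.73]. Speed limits (rad/s): [1.89, 1.89, 2.39, 2.39, 3.01, 3.01, 3.01].

INTERFACE

Orientations are given as a unit quaternion [w, x, y, z].
In Python, from station import manip gives the robot as it stands.
- The arm moves only by the tool play_rows, never from a script. Its argument "series" is a list of rows, each an object of numbers: "x", "y", "z": the shift along the tool's x, y, z in cm; "wx", "wy", "wz": the turn, a rotation vector about the tool's x, y, z in rad; "grip": the opening in per cent of the stroke, from 0 (shut) to 100 (fully open). In form: [{"x": .., "y": .., "z": .., "wx": .., "wy": .., "wz": .., "grip": ..}, ...]. A call has 1 to 8 rows; each row shifts and turns the commanded pose from where the row before left it, along the tool's axes as they then stand; what a row does not reach is not made up. A row lasts 1/8 s, in which the tool goes at most 62.5 mm and 10.7 degrees, less where a joint would pass 70% of its speed; a pose out of reach is approached as far as the arm can. A call with a gripper value outside its range is refused whole. The fingers move at their own pace and stop on an object; "newtons" is the grip in N (left out, the last holds). Time passes only in rows, so rows that do not move let the fingers close. It gives the time, the measured TCP pose, the force, the opening and the grip force at its end, in the units of the state.
- manip.observe(): the state, without advancing time (a new reading comes with each control period).
- manip.get_image(name): name is "scene" or "top" or "wrist"; returns a dict with "color" (420x560x3 uint8, blue, green, red), "z_map" (420x560 float32, m along the optical axis (not along the pixel's ray), 0 where there is no reading), "K" (3x3 intrinsics, pixels), "dist" ([k1, k2, p1, p2, k3] as OpenCV has them; the pictures are not rectified), "cam_to_world" (4x4, takes a point from camera to world coordinates). Camera axes: x right, y down, z forward; pixel columns grow to the right and rows downward; lengths in m; the calibration is good to about 2 mm. A picture is of the moment at which its call begins.
- manip.hand_in(): hands the job in; it is judged then, once.
The state is a dict: "t": time; "joint_positions": joint angles; "joint_velocities": joint speeds; "joint_efforts": joint torques, N m; "eef_pos": TCP position; "tcp_rot": TCP orientation; "ft_force": force on the tool from outside, world axes, zero at the start; "moment": the same for the moment, N m; "grip_width": opening from 0.0 (shut) to 1.0 (fully open); "grasp_force": force on a finger pad.
Only numpy, scipy, OpenCV 4.12 (cv2) and the standard library are available. Lean on these libraries where they do the work, as an engineer would, in place of code of your own. Each camera call takes 0.05 s, during which the arm holds its last target. There are 200 camera calls.

## Working session

There is one attempt and no reset: what is moved stays moved. The work goes in short steps, Python scripts to look and compute and a tool call to move; the robot and the scene stay as the last step left them, time stands still between calls to the robot, and variables do not carry over. Pictures are saved under pics/ and viewed, at most 10 in all, crops included, and the job is handed in when it is done.

Besides the shell and the picture viewer there is one more tool, called after "Emit:" as name(argument=value, ...), one argument or row to a line, values as JSON. play_rows: Moves the arm, as the interface text tells. Its arguments: {"type":"object","properties":{"series":{"type":"array"},"newtons":{"type":"number"}},"required":["series"]}

```bash
mkdir -p pics; cat > h.py <<'E'
import numpy as np, cv2
from station import manip
def grab(n):
    d=manip.get_image(n); np.savez(f'{n}.npz',**d); return d
def load(n): return dict(np.load(f'{n}.npz'))
def cloud(d):
    h,w=d['z_map'].shape
    u,v=np.meshgrid(np.arange(w),np.arange(h))
    p=np.stack([u,v],-1).reshape(-1,1,2).astype(np.float64)
    n=cv2.undistortPoints(p,d['K'],d['dist']).reshape(h,w,2)
    z=d['z_map'].astype(float)[...,None]
    c=np.concatenate([n*z,z],-1)
    T=d['cam_to_world']; P=c@T[:3,:3].T+T[:3,3]
    P[d['z_map']==0]=np.nan
    return P
E
python3 - <<'E'
from h import *
for n in('scene','top'):
    d=grab(n); cv2.imwrite(f'pics/{n}0.png',d['color'])
    print(n,d['cam_to_world'].round(3).tolist())
s=manip.observe(); print(s)
E
```

```text
scene [[-0.365, 0.795, -0.484, 1.029], [0.931, 0.311, -0.19, 0.153], [-0.0, -0.52, -0.854, 0.954], [0.0, 0.0, 0.0, 1.0]]
top [[0.012, -0.991, 0.13, 0.4], [-1.0, -0.009, 0.021, -0.057], [-0.02, -0.13, -0.991, 1.115], [0.0, 0.0, 0.0, 1.0]]
{'t': 0.1, 'joint_positions': array([-1.26853336,  0.42665081,  0.07384556,  1.60651186, -0.034092  ,
        1.11080994, -0.0670968 ]), 'joint_velocities': array([-1.47135346e-03,  2.87853478e-06, -1.20425612e-03, -1.83635096e-03,
        2.02552153e-04, -1.00016480e-03,  8.62782288e-05]), 'joint_efforts': array([ 9.34579934e-03, -9.37461877e+01,  3.67718786e+00, -4.55035436e+01,
       -4.86902031e-02,  1.69461546e-02, -1.30306262e-05]), 'eef_pos': array([0.29453318, 0.60694271, 0.2188716 ]), 'tcp_rot': array([-8.57753021e-05,  2.23973859e-01,  9.74594991e-01, -5.53919040e-04]), 'ft_force': array([ 0.54586541, -0.0736738 ,  0.13768376]), 'moment': array([-0.01308058,  0.0362735 ,  0.04478867]), 'grasp_force': 0.0, 'grip_width': 1.001442567215622}
```

View pics/scene0.png

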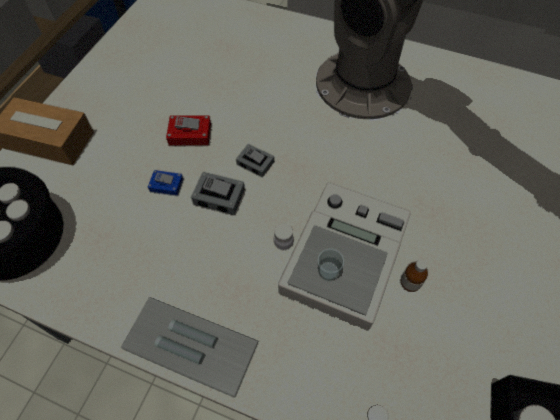

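View pics/top0.png

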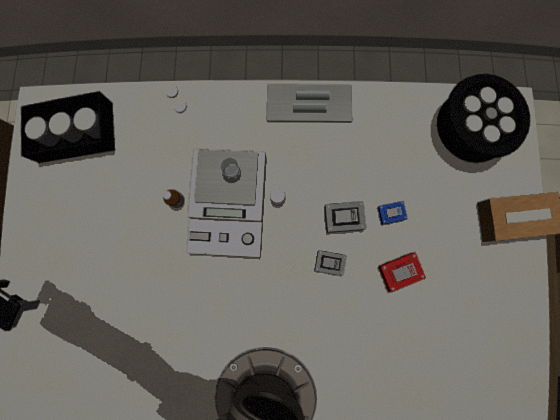

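Top view: the bar key is at (200,237), the square key at (224,238) and the round key at (248,239). The larger grey power box is at (345,217), with a smaller grey look-alike at (331,263). Next I measure these points and zoom in on the box.

```bash
python3 - <<'E'
from h import *
d=load('top'); P=cloud(d); s=load('scene'); Q=cloud(s)
a=cv2.resize(d['color'][190:285,300:380],None,fx=5,fy=5,interpolation=cv2.INTER_CUBIC)
b=cv2.resize(s['color'][165:220,185:255],None,fx=5.5,fy=5.5,interpolation=cv2.INTER_CUBIC)
b2=cv2.resize(d['color'][222:260,185:268],None,fx=4.6,fy=4.6,interpolation=cv2.INTER_CUBIC)
c=np.zeros((500,800,3),np.uint8); c[:475,:400]=a
c[:b.shape[0],405:405+b.shape[1]]=b
c[b.shape[0]+5:b.shape[0]+5+b2.shape[0],405:405+b2.shape[1]]=b2
cv2.imwrite('pics/crop.png',(np.clip(c*1.6,0,255)).astype(np.uint8))
def rect(pts): 
    r=cv2.minAreaRect((pts*1000).astype(np.float32)); return np.round(r[0],1),np.round(r[1],1),round(r[2],1)
for nm,C,(v0,v1,u0,u1) in(('top',P,(195,240,318,370)),('scene',Q,(165,220,185,250))):
    p=C[v0:v1,u0:u1].reshape(-1,3); p=p[~np.isnan(p).any(1)]
    box=p[(p[:,2]>.03)]; print(nm,'box',len(box),rect(box[:,:2]))
    r=p[p[:,2]>.0445]; print('rocker',len(r),rect(r[:,:2]), r.mean(0), 'plane',np.linalg.lstsq(np.c_[r[:,:2]-r[:,:2].mean(0),np.ones(len(r))],r[:,2],rcond=None)[0], 'z pct',np.percentile(r[:,2],[5,50,95]))
for nm,C,(v0,v1,u0,u1) in(('top',P,(225,255,186,266)),('scene',Q,(190,232,322,408))):
    Z=C[v0:v1,u0:u1]; m=((Z[...,2]>.050)&(Z[...,2]<.0595)).astype(np.uint8)
    n,l,st,_=cv2.connectedComponentsWithStats(m,connectivity=4)
    for i in range(1,n):
        if st[i,4]>15: q=Z[l==i]; print(nm,'key',st[i].tolist(),rect(q[:,:2]),q.mean(0).round(4),np.median(q[:,2]).round(4))
p=P[145:262,183:270].reshape(-1,3); p=p[p[:,2]>.035]; print('balance',rect(p[:,:2]))
E
```

```text
top box 1102 (array([ 518.9, -220. ]), array([ 80.9, 111.5]), 4.8)
rocker 335 (array([ 520.1, -218. ]), array([99.5, 58.7]), 85.7) [ 0.51813041 -0.21919338  0.05405294] plane [ 0.01915863 -0.12204861  0.05405294] z pct [0.04519388 0.05431688 0.06051859]
scene box 1329 (array([ 520.3, -219.8]), array([ 83.4, 111.2]), 4.3)
rocker 373 (array([ 518. , -215.6]), array([48.2, 67.8]), 6.1) [ 0.5211937  -0.21925869  0.05279164] plane [-0.00852208 -0.14952948  0.05279164] z pct [0.04712906 0.05284655 0.05805166]
top key [4, 7, 19, 8, 118] (array([457.8, 190.9]), array([52.1, 19.6]), 89.4) [0.4576 0.1912 0.0567] 0.0568
top key [57, 8, 10, 11, 68] (array([452.3,  55.7]), array([24.8, 26. ]), 63.9) [0.4526 0.0556 0.0565] 0.0566
top key [33, 9, 8, 7, 48] (array([454.9, 124.2]), array([16.9, 20.4]), 1.5) [0.455  0.1237 0.0563] 0.0566
scene key [7, 5, 12, 11, 100] (array([454.5,  55. ]), array([25.1, 25.7]), 60.9) [0.4553 0.0553 0.0549] 0.0553
scene key [36, 15, 10, 10, 68] (array([456.6, 123.3]), array([19.3, 21.6]), 89.2) [0.4574 0.1233 0.055 ] 0.0551
scene key [57, 23, 25, 15, 200] (array([459.5, 191.7]), array([54.3, 22.9]), 86.4) [0.4601 0.192  0.0548] 0.0549
balance (array([555.5, 119.3]), array([209.8, 301.3]), 87.8)
```

View pics/crop.png

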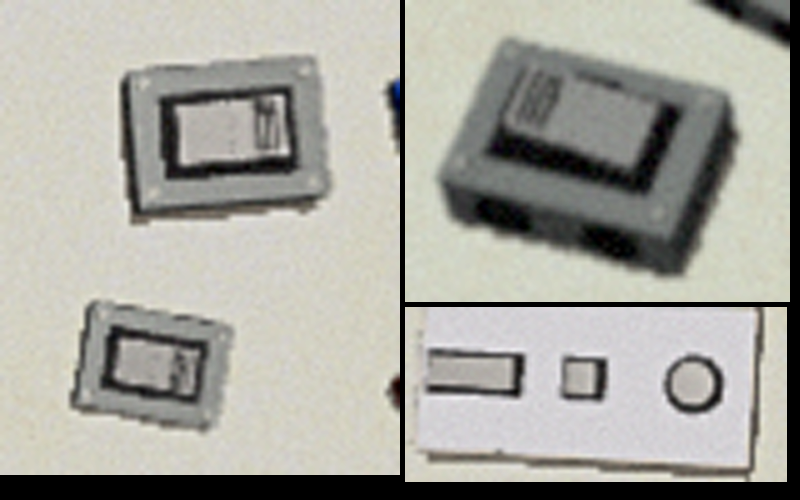

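The crops show the ribbed, raised end towards -y, and the depth plane slopes up that way too. Box size (81x111 mm), key spacing (68 mm) and heights (56–57 mm) all match the description.

- Rocker press: about (0.521, -0.241)
- Round key: (0.4535, 0.0555)
- Bar key: (0.459, 0.1915)

First I shut the gripper and turn the tool across the rocker.

Emit:
play_rows(
  series=[
    {"wz": 0.1725, "grip": 0},
    {"wz": 0.1725, "grip": 0},
    {"wz": 0.1725, "grip": 0},
    {"wz": 0.1725, "grip": 0},
    {"wz": 0.1725, "grip": 0},
    {"wz": 0.1725, "grip": 0},
    {"x": -2.5, "y": 0.45, "grip": 0},
    {"x": -5, "y": 0.9, "grip": 0},
  ],
  newtons=20,
)

```text
invalid input at $.series[0]: expected keys x, y, z, wx, wy, wz, grip
```

Emit:
play_rows(
  series=[
    {"x": -5, "y": 0.9},
    {"x": -5, "y": 0.9},
    {"x": -5, "y": 0.9},
    {"x": -5, "y": 0.9},
    {"x": -5, "y": 0.9},
    {"x": -5, "y": 0.9},
    {"x": -5, "y": 0.9},
    {"x": -5, "y": 0.9},
  ],
)

```text
invalid input at $.series[0]: expected keys x, y, z, wx, wy, wz, grip
```

All keys are required in every row.

Emit:
play_rows(
  series=[
    {"x": 0, "y": 0, "z": 0, "wx": 0, "wy": 0, "wz": 0.1725, "grip": 0},
    {"x": 0, "y": 0, "z": 0, "wx": 0, "wy": 0, "wz": 0.1725, "grip": 0},
    {"x": 0, "y": 0, "z": 0, "wx": 0, "wy": 0, "wz": 0.1725, "grip": 0},
    {"x": 0, "y": 0, "z": 0, "wx": 0, "wy": 0, "wz": 0.1725, "grip": 0},
    {"x": 0, "y": 0, "z": 0, "wx": 0, "wy": 0, "wz": 0.1725, "grip": 0},
    {"x": 0, "y": 0, "z": 0, "wx": 0, "wy": 0, "wz": 0.1725, "grip": 0},
    {"x": -2.5, "y": 0.45, "z": 0, "wx": 0, "wy": 0, "wz": 0, "grip": 0},
    {"x": -5, "y": 0.9, "z": 0, "wx": 0, "wy": 0, "wz": 0, "grip": 0},
  ],
  newtons=20,
)

```text
t: 1.1
eef_pos: [0.3135, 0.5338, 0.2186]
tcp_rot: [0.0, 0.676, 0.737, -0.0]
ft_force: [1.2, -0.8, 0.3]
grip_width: 0.19
grasp_force: 0.0
```

Emit:
play_rows(
  series=[
    {"x": -5, "y": 0.9, "z": 0, "wx": 0, "wy": 0, "wz": 0, "grip": 0},
    {"x": -5, "y": 0.9, "z": 0, "wx": 0, "wy": 0, "wz": 0, "grip": 0},
    {"x": -5, "y": 0.9, "z": 0, "wx": 0, "wy": 0, "wz": 0, "grip": 0},
    {"x": -5, "y": 0.9, "z": 0, "wx": 0, "wy": 0, "wz": 0, "grip": 0},
    {"x": -5, "y": 0.9, "z": 0, "wx": 0, "wy": 0, "wz": 0, "grip": 0},
    {"x": -5, "y": 0.9, "z": 0, "wx": 0, "wy": 0, "wz": 0, "grip": 0},
    {"x": -5, "y": 0.9, "z": 0, "wx": 0, "wy": 0, "wz": 0, "grip": 0},
    {"x": -5, "y": 0.9, "z": 0, "wx": 0, "wy": 0, "wz": 0, "grip": 0},
  ],
)

```text
t: 2.1
eef_pos: [0.4198, 0.1394, 0.2195]
tcp_rot: [-0.0, 0.677, 0.736, 0.0]
ft_force: [0.3, -0.4, 1.0]
grip_width: 0.005
grasp_force: 0.0
```

Emit:
play_rows(
  series=[
    {"x": -5, "y": 0.9, "z": 0, "wx": 0, "wy": 0, "wz": 0, "grip": 0},
    {"x": -5, "y": 0.9, "z": 0, "wx": 0, "wy": 0, "wz": 0, "grip": 0},
    {"x": -5, "y": 0.9, "z": 0, "wx": 0, "wy": 0, "wz": 0, "grip": 0},
    {"x": -5, "y": 0.9, "z": 1, "wx": 0, "wy": 0, "wz": 0, "grip": 0},
    {"x": -5, "y": 0.9, "z": 2, "wx": 0, "wy": 0, "wz": 0, "grip": 0},
    {"x": -5, "y": 0.9, "z": 3, "wx": 0, "wy": 0, "wz": 0, "grip": 0},
    {"x": -5, "y": 0.9, "z": 3, "wx": 0, "wy": 0, "wz": 0, "grip": 0},
    {"x": -3, "y": 0.5, "z": 2, "wx": 0, "wy": 0, "wz": 0, "grip": 0},
  ],
)

```text
t: 3.1
eef_pos: [0.5188, -0.2343, 0.1077]
tcp_rot: [-0.0, 0.677, 0.736, -0.001]
ft_force: [1.1, -0.2, 0.8]
grip_width: 0.004
grasp_force: 0.0
```

Emit:
play_rows(
  series=[
    {"x": 0, "y": 0, "z": 0, "wx": 0, "wy": 0, "wz": 0, "grip": 0},
    {"x": 0, "y": 0, "z": 0, "wx": 0, "wy": 0, "wz": 0, "grip": 0},
  ],
)

```text
t: 3.35
eef_pos: [0.5191, -0.2315, 0.1095]
tcp_rot: [-0.0, 0.677, 0.736, -0.0]
ft_force: [-0.3, 0.4, -0.0]
grip_width: 0.005
grasp_force: 0.0
```

Emit:
play_rows(
  series=[
    {"x": -0.5, "y": 0.06, "z": 1, "wx": 0, "wy": 0, "wz": 0, "grip": 0},
    {"x": -0.47, "y": 0.06, "z": 1, "wx": 0, "wy": 0, "wz": 0, "grip": 0},
    {"x": 0, "y": 0, "z": 1, "wx": 0, "wy": 0, "wz": 0, "grip": 0},
    {"x": 0, "y": 0, "z": 0.5, "wx": 0, "wy": 0, "wz": 0, "grip": 0},
    {"x": 0, "y": 0, "z": 0.25, "wx": 0, "wy": 0, "wz": 0, "grip": 0},
    {"x": 0, "y": 0, "z": 0.25, "wx": 0, "wy": 0, "wz": 0, "grip": 0},
    {"x": 0, "y": 0, "z": 0.1, "wx": 0, "wy": 0, "wz": 0, "grip": 0},
    {"x": 0, "y": 0, "z": 0, "wx": 0, "wy": 0, "wz": 0, "grip": 0},
  ],
)

```text
t: 4.35
eef_pos: [0.5214, -0.2417, 0.0687]
tcp_rot: [0.0, 0.677, 0.736, 0.0]
ft_force: [-0.7, -2.0, 2.3]
grip_width: 0.002
grasp_force: 1.1
```

Emit:
play_rows(
  series=[
    {"x": 0, "y": 0, "z": 0.15, "wx": 0, "wy": 0, "wz": 0, "grip": 0},
    {"x": 0, "y": 0, "z": 0.1, "wx": 0, "wy": 0, "wz": 0, "grip": 0},
    {"x": 0, "y": 0, "z": 0, "wx": 0, "wy": 0, "wz": 0, "grip": 0},
  ],
)

```text
t: 4.72
eef_pos: [0.5216, -0.2418, 0.0662]
tcp_rot: [0.0, 0.677, 0.736, 0.0]
ft_force: [-0.6, -3.8, 8.5]
grip_width: 0.005
grasp_force: 4.2
```

Emit:
play_rows(
  series=[
    {"x": 0, "y": 0, "z": 0.1, "wx": 0, "wy": 0, "wz": 0, "grip": 0},
    {"x": 0, "y": 0, "z": 0, "wx": 0, "wy": 0, "wz": 0, "grip": 0},
  ],
)

```text
t: 4.97
eef_pos: [0.5217, -0.2419, 0.0658]
tcp_rot: [0.0, 0.677, 0.736, 0.0]
ft_force: [-4.9, -1.9, 20.3]
grip_width: 0.004
grasp_force: 10.0
```

Emit:
play_rows(
  series=[
    {"x": 0, "y": 0, "z": -1, "wx": 0, "wy": 0, "wz": 0, "grip": 0},
    {"x": 0, "y": 0, "z": -3, "wx": 0, "wy": 0, "wz": 0, "grip": 0},
    {"x": 5, "y": -0.7, "z": 0, "wx": 0, "wy": 0, "wz": 0, "grip": 0},
    {"x": 5, "y": -0.7, "z": 0, "wx": 0, "wy": 0, "wz": 0, "grip": 0},
    {"x": 5, "y": -0.7, "z": 0, "wx": 0, "wy": 0, "wz": 0, "grip": 0},
    {"x": 5, "y": -0.7, "z": 0, "wx": 0, "wy": 0, "wz": 0, "grip": 0},
    {"x": 5, "y": -0.7, "z": 0, "wx": 0, "wy": 0, "wz": 0, "grip": 0},
    {"x": 5, "y": -0.7, "z": 0, "wx": 0, "wy": 0, "wz": 0, "grip": 0},
  ],
)

```text
t: 5.98
eef_pos: [0.4535, 0.0559, 0.1051]
tcp_rot: [-0.0, 0.677, 0.736, 0.0]
ft_force: [1.2, -0.3, 0.3]
grip_width: 0.003
grasp_force: 0.0
```

Emit:
play_rows(
  series=[
    {"x": 0, "y": 0, "z": 0, "wx": 0, "wy": 0, "wz": 0, "grip": 0},
    {"x": 0, "y": 0, "z": 0, "wx": 0, "wy": 0, "wz": 0, "grip": 0},
  ],
)

```text
t: 6.22
eef_pos: [0.4543, 0.0539, 0.1051]
tcp_rot: [-0.0, 0.677, 0.736, -0.0]
ft_force: [0.5, -0.6, -0.5]
grip_width: 0.003
grasp_force: 0.0
```

```bash
python3 - <<'E'
from h import *
for n,(v0,v1,u0,u1) in(('top',(195,240,318,370)),('scene',(165,220,185,250))):
    d=grab(n); p=cloud(d)[v0:v1,u0:u1].reshape(-1,3); 
    p=p[np.hypot((p[:,0]-.5195)/.6,p[:,1]+.22)<.026]; p=p[(p[:,2]>.0445)&(p[:,2]<.07)]
    print(n,len(p),np.linalg.lstsq(np.c_[p[:,:2]-p[:,:2].mean(0),np.ones(len(p))],p[:,2],rcond=None)[0])
    cv2.imwrite(f'pics/{n}1.png',cv2.resize(d['color'][150:300,180:380] if n=='top' else d['color'][150:300,160:360],None,fx=4,fy=4))
print(manip.observe()['eef_pos'])
E
```

```text
top 158 [-0.01101689  0.2036175   0.05540098]
scene 173 [-0.02590418  0.19084601  0.05370971]
[0.45447341 0.05297234 0.10505067]
```

The rocker slope went from -0.13 to about +0.2, so it is fully over. Next is the round key.

Emit:
play_rows(
  series=[
    {"x": 0.25, "y": -0.08, "z": 1, "wx": 0, "wy": 0, "wz": 0, "grip": 0},
    {"x": 0, "y": 0, "z": 1.2, "wx": 0, "wy": 0, "wz": 0, "grip": 0},
    {"x": 0, "y": 0, "z": 0.8, "wx": 0, "wy": 0, "wz": 0, "grip": 0},
    {"x": 0, "y": 0, "z": 0.4, "wx": 0, "wy": 0, "wz": 0, "grip": 0},
    {"x": 0, "y": 0, "z": 0.3, "wx": 0, "wy": 0, "wz": 0, "grip": 0},
    {"x": 0, "y": 0, "z": 0.2, "wx": 0, "wy": 0, "wz": 0, "grip": 0},
    {"x": 0, "y": 0, "z": 0.1, "wx": 0, "wy": 0, "wz": 0, "grip": 0},
    {"x": 0, "y": 0, "z": 0, "wx": 0, "wy": 0, "wz": 0, "grip": 0},
  ],
)

```text
t: 7.32
eef_pos: [0.4534, 0.0563, 0.0652]
tcp_rot: [-0.0, 0.677, 0.736, 0.0]
ft_force: [-3.0, -2.5, 5.2]
grip_width: 0.004
grasp_force: 2.6
```

Emit:
play_rows(
  series=[
    {"x": 0, "y": 0, "z": 0.1, "wx": 0, "wy": 0, "wz": 0, "grip": 0},
    {"x": 0, "y": 0, "z": 0.1, "wx": 0, "wy": 0, "wz": 0, "grip": 0},
    {"x": 0, "y": 0, "z": 0, "wx": 0, "wy": 0, "wz": 0, "grip": 0},
  ],
)

```text
t: 7.7
eef_pos: [0.4536, 0.0564, 0.0642]
tcp_rot: [-0.001, 0.677, 0.736, 0.001]
ft_force: [-13.3, -4.0, 45.9]
grip_width: 0.005
grasp_force: 23.1
```

46 N at a tip height of about 50 mm means the key is on its stop. Now I lift and go over to the bar key.

Emit:
play_rows(
  series=[
    {"x": 0, "y": 0, "z": -1, "wx": 0, "wy": 0, "wz": 0, "grip": 0},
    {"x": 0, "y": 0, "z": -3, "wx": 0, "wy": 0, "wz": 0, "grip": 0},
    {"x": 4.5, "y": 0.56, "z": 0, "wx": 0, "wy": 0, "wz": 0, "grip": 0},
    {"x": 4.5, "y": 0.56, "z": 0, "wx": 0, "wy": 0, "wz": 0, "grip": 0},
    {"x": 4.5, "y": 0.56, "z": 0, "wx": 0, "wy": 0, "wz": 0, "grip": 0},
    {"x": 0, "y": 0, "z": 0, "wx": 0, "wy": 0, "wz": 0, "grip": 0},
    {"x": 0, "y": 0, "z": 0, "wx": 0, "wy": 0, "wz": 0, "grip": 0},
  ],
)

```text
t: 8.57
eef_pos: [0.4587, 0.192, 0.103]
tcp_rot: [0.0, 0.677, 0.736, -0.0]
ft_force: [0.3, -0.1, 0.2]
grip_width: 0.003
grasp_force: 0.0
```

```bash
python3 - <<'E'
from h import *
for n,(v0,v1,u0,u1) in(('top',(225,255,186,266)),('scene',(190,232,322,408))):
    d=grab(n); p=cloud(d)[v0:v1,u0:u1].reshape(-1,3)
    for c in((.4535,.0555),(.456,.1235)):
        q=p[np.hypot(p[:,0]-c[0],p[:,1]-c[1])<.008]; print(n,c,len(q),np.median(q[:,2]) if len(q) else None)
print(manip.observe()['eef_pos'])
E
```

```text
top (0.4535, 0.0555) 24 0.05168265622561108
top (0.456, 0.1235) 28 0.05737882497420166
scene (0.4535, 0.0555) 32 0.04969793501106007
scene (0.456, 0.1235) 34 0.055588712862504885
[0.45880001 0.19132021 0.1030835 ]
```

The round key top sits 5.8 mm below the square key's, so it is fully in. Now I press the bar key.

Emit:
play_rows(
  series=[
    {"x": 0, "y": 0, "z": 1, "wx": 0, "wy": 0, "wz": 0, "grip": 0},
    {"x": 0, "y": 0, "z": 1, "wx": 0, "wy": 0, "wz": 0, "grip": 0},
    {"x": 0, "y": 0, "z": 0.8, "wx": 0, "wy": 0, "wz": 0, "grip": 0},
    {"x": 0, "y": 0, "z": 0.4, "wx": 0, "wy": 0, "wz": 0, "grip": 0},
    {"x": 0, "y": 0, "z": 0.3, "wx": 0, "wy": 0, "wz": 0, "grip": 0},
    {"x": 0, "y": 0, "z": 0.3, "wx": 0, "wy": 0, "wz": 0, "grip": 0},
    {"x": 0, "y": 0, "z": 0.1, "wx": 0, "wy": 0, "wz": 0, "grip": 0},
    {"x": 0, "y": 0, "z": 0, "wx": 0, "wy": 0, "wz": 0, "grip": 0},
  ],
)

```text
t: 9.68
eef_pos: [0.4587, 0.1921, 0.0648]
tcp_rot: [-0.0, 0.677, 0.736, 0.0]
ft_force: [-9.3, -6.1, 29.7]
grip_width: 0.002
grasp_force: 14.8
```

At 30 N and a tip height of 50.8 mm the bar key is fully down. I hold it, then release.

Emit:
play_rows(
  series=[
    {"x": 0, "y": 0, "z": 0, "wx": 0, "wy": 0, "wz": 0, "grip": 0},
    {"x": 0, "y": 0, "z": 0, "wx": 0, "wy": 0, "wz": 0, "grip": 0},
    {"x": 0, "y": 0, "z": 0, "wx": 0, "wy": 0, "wz": 0, "grip": 0},
    {"x": 0, "y": 0, "z": 0, "wx": 0, "wy": 0, "wz": 0, "grip": 0},
    {"x": 0, "y": 0, "z": 0, "wx": 0, "wy": 0, "wz": 0, "grip": 0},
    {"x": 0, "y": 0, "z": 0, "wx": 0, "wy": 0, "wz": 0, "grip": 0},
    {"x": 0, "y": 0, "z": 0, "wx": 0, "wy": 0, "wz": 0, "grip": 0},
    {"x": 0, "y": 0, "z": 0, "wx": 0, "wy": 0, "wz": 0, "grip": 0},
  ],
)

```text
t: 10.68
eef_pos: [0.4587, 0.1921, 0.0648]
tcp_rot: [-0.0, 0.677, 0.736, 0.0]
ft_force: [-9.1, -4.7, 29.4]
grip_width: 0.005
grasp_force: 14.6
```

Emit:
play_rows(
  series=[
    {"x": 0, "y": 0, "z": 0, "wx": 0, "wy": 0, "wz": 0, "grip": 0},
    {"x": 0, "y": 0, "z": 0, "wx": 0, "wy": 0, "wz": 0, "grip": 0},
    {"x": 0, "y": 0, "z": 0, "wx": 0, "wy": 0, "wz": 0, "grip": 0},
    {"x": 0, "y": 0, "z": -1, "wx": 0, "wy": 0, "wz": 0, "grip": 0},
    {"x": 0, "y": 0, "z": -3, "wx": 0, "wy": 0, "wz": 0, "grip": 0},
    {"x": 0, "y": 0, "z": -5, "wx": 0, "wy": 0, "wz": 0, "grip": 0},
    {"x": 0, "y": 0, "z": -5, "wx": 0, "wy": 0, "wz": 0, "grip": 0},
    {"x": 0, "y": 0, "z": 0, "wx": 0, "wy": 0, "wz": 0, "grip": 0},
  ],
)

```text
t: 11.68
eef_pos: [0.4605, 0.1935, 0.2072]
tcp_rot: [-0.0, 0.677, 0.736, 0.003]
ft_force: [0.2, 0.2, -0.1]
grip_width: 0.005
grasp_force: 0.0
```

```bash
python3 - <<'E'
from h import *
for n,(v0,v1,u0,u1) in(('top',(225,255,186,266)),('scene',(190,232,322,408))):
    d=grab(n); cv2.imwrite(f'pics/{n}2.png',d['color']); C=cloud(d); p=C[v0:v1,u0:u1].reshape(-1,3)
    for c in((.4535,.0555),(.456,.1235),(.459,.1915)):
        q=p[np.hypot(p[:,0]-c[0],p[:,1]-c[1])<.008]; print(n,c,len(q),np.median(q[:,2]) if len(q) else None)
    q=C.reshape(-1,3); q=q[np.hypot((q[:,0]-.5195)/.6,q[:,1]+.22)<.026]; q=q[(q[:,2]>.0445)&(q[:,2]<.07)]
    print('rocker',np.linalg.lstsq(np.c_[q[:,:2]-q[:,:2].mean(0),np.ones(len(q))],q[:,2],rcond=None)[0])
s=manip.observe();print(s['t'],s['eef_pos'],s['ft_force'])
E
```

```text
top (0.4535, 0.0555) 26 0.052333028986563224
top (0.456, 0.1235) 28 0.05749210626570411
top (0.459, 0.1915) 30 0.05773437430723749
rocker [-0.01154537  0.20420725  0.055434  ]
scene (0.4535, 0.0555) 30 0.049887650953556906
scene (0.456, 0.1235) 34 0.055346620510976996
scene (0.459, 0.1915) 35 0.05616794927424329
rocker [-0.01861     0.17422818  0.05365855]
11.775 [0.45873001 0.1929308  0.20420805] [-0.2643591  -0.28570033 -0.6047128 ]
```

View pics/scene2.png

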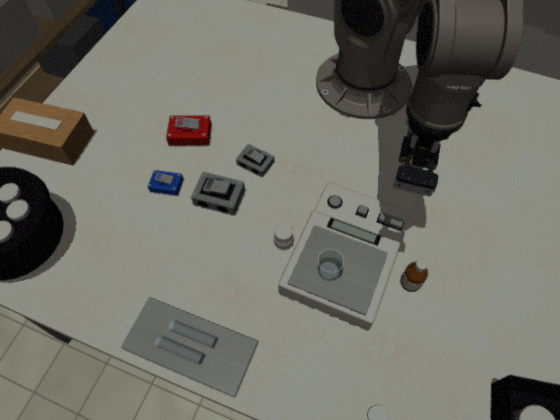

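The picture shows the rocker tipped over at (218,188), the round key low at (335,201) and the bar key up again at (391,221). The jar at (284,236), the beaker at (330,264) and the bottle at (416,275) have not moved. The gripper is clear of everything, so I hand in.

```bash
python3 -c "
from station import manip; print(manip.hand_in())"
```

```text
the job is handed in; nothing more can be done
None
```

I handed the job in at about 12 s: the rocker is fully over, the round key is in and staying in, and the bar key was held down for over a second and is back up; the square key, beaker, bottle and jar were not touched.

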